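# Roll the solder reel up the feed rack

### The job

Push the big solder reel lying at the foot of the feed rack slowly up the ramp with your fingertips, over the crest and home against the two stop posts, and leave it resting there. Keep behind it all the way so that it never runs back, do not flick it, do not lift it or take it out of the track, and leave the other things on the bench alone.

Things in the scene. Friction and masses are not known exactly. Their poses are not given: they have to be found in the camera images.
- rack: fixed metal feed rack; origin on the bench surface (z = 0) on the track's centre line, x level and uphill towards the stop, y left, z up. Deck 62 mm wide between two rails whose tops are 10 mm above it. In rack x: level deck 6 mm high from the open foot at -220 to -70 mm, an 8 degree ramp straight up to the crest at 90 mm, then 6 degrees down to the stop at 141 mm
- crest (a point): point on the deck's centre line at the top of the ramp, 28.5 mm above the bench. Short of it the reel rolls back down when let go, and off the open foot
- home (a point): where the middle of the reel's axle lies when it is fully home: rack x = 110 mm, 57 mm above the bench. Past the crest the reel rolls here by itself and stays against two upright posts, each 16 mm wide, centred 21 mm either side of the centre line, tops 66 mm above the bench
- reel: full solder reel, 0.3 to 0.52 kg, lying on the level foot with its axle across the track, free to roll: two white flanges 62 mm in diameter, 54 mm overall width, and between them a grey pack 54 mm in diameter and 48 mm wide. Origin at the middle of the axle, 31 mm above the deck; y along the axle, x and z turn with it. Over 0.3 m/s on the ramp counts as flicked or run away
- flux_jar: bystander: squat round jar, 44 mm in diameter, 45 mm tall, standing beside the rack; origin at the centre of its underside
- small_reel: bystander: small reel standing on one flange, 48 mm in diameter, 36 mm tall, beside the rack; origin at the centre of its underside
- screwdriver: bystander: screwdriver 160 mm long lying on the bench along its x axis, beyond the jar or the small reel, about 0.2 m from the track's centre line; origin on its underside
Things that resemble listed ones, but are neither listed nor needed, are in the scene too. Leave any pink or red look-alike of the reel alone.

How it is judged (in metres and radians):
On the way:
1. the reel is on the ramp, pushed by the fingers (x of reel in the frame of rack between -0.04 and 0.085 m and contact force between the fingers and reel above 0.05 N), for 0.02 s.
At the end, for the whole second after the job is handed in: the reel lies still in the track against the two stop posts: its axle within 7 mm of the seated place along the rack, within 5 mm of its seated height, within 8 mm of the centre line and within 0.1 rad of square, and the bystanders are within 20 mm of where they were (x of reel in the frame of rack between 0.103 and 0.117 m and y of reel in the frame of rack between -0.008 and 0.008 m and z of reel in the frame of rack between 0.052 and 0.062 m and angle between the y axis of reel and the y axis of rack, either way round below 0.1 rad and linear speed of reel below 0.02 m/s and distance of each of flux_jar, small_reel, screwdriver from where it was at the start of the episode below 0.02 m); the robot touches nothing.
It fails at once if the reel is flicked or runs back freely on the ramp (faster than 0.3 m/s) (x of reel in the frame of rack between -0.06 and 0.085 m and linear speed of reel above 0.3 m/s).
It fails at once if the reel rolls back off the foot of the rack (x of reel in the frame of rack below -0.18 m).
It fails at once if the reel is lifted off the deck (by about 10 mm or more) (z of reel in the frame of rack above 0.0665 m or (x of reel in the frame of rack below -0.065 m and z of reel in the frame of rack above 0.0447 m) or (x of reel in the frame of rack below -0.035 m and z of reel in the frame of rack above 0.0489 m) or (x of reel in the frame of rack below -0.005 m and z of reel in the frame of rack above 0.0531 m) or (x of reel in the frame of rack below 0.025 m and z of reel in the frame of rack above 0.0574 m) or (x of reel in the frame of rack below 0.055 m and z of reel in the frame of rack above 0.0616 m)).
It fails at once if the reel leaves the track sideways or is tipped on end (y of reel in the frame of rack above 0.02 m or y of reel in the frame of rack below -0.02 m or angle between reel's own y axis and vertical below 1.2 rad or angle between reel's own y axis and vertical above 1.94 rad).
It fails at once if a bystander is pushed more than 20 mm or knocked over (distance of any of flux_jar, small_reel, screwdriver from where it was at the start of the episode above 0.02 m or angle between any of flux_jar, small_reel's own z axis and vertical above 0.5 rad).
It also fails if it takes over 42 s, if anything falls off the work surface, if the arm or the gripper's body presses on something with over 40 N, if the wrist force passes 120 N, or if a joint passes its speed limit or range.

### The arm

A 7-joint arm with a two-finger parallel gripper is mounted at the origin on the work surface. World frame = base frame: x ahead of the robot, y to its left, z up, the work surface at z = 0. Lengths are in m, angles in degrees, forces in N, time in s.
With the tool pointing down it reaches from about 0.35 to 0.775 m from the base axis. Payload 3.1 kg.
Tool frame: the origin (TCP) lies on the centre line of the jaws, within the pads' length; the fingertips stand 17 mm ahead of it and the grasp point (between the pads) lies 2 mm behind it (robot.tip_reach is the distance from the TCP to the fingertips, in m); z points along the fingers, y is the direction in which the jaws open and shut (so a half turn about z gives the same grasp; the last joint's range is limited). The gripper opens to 85 mm and grips with 20 to 120 N. Pads are 22 mm wide; open, the fingers measure 114 mm over their backs; the gripper's body (76 mm by 85 mm) begins 54 mm behind the grasp point. The pads swing forward as they close: fully open they stand 13 mm farther back than shut.
Start: joints at [-79.567, 17.813, 0.802, 86.603, -0.252, 75.585, -1.558], TCP at [0.122, 0.536, 0.248] pointing down, gripper open.
Joint ranges: [-154.91, 154.91], [-16.99, 109.72], [-72.82, 74.43], [7.12, 147.25], [-82.49, 262.49], [11.32, 116.49], [-174.64, 174.64]. Speed limits (degrees/s): [159.86, 159.86, 180, 180, 180, 180, 180].

### API

Orientations are given as [roll, pitch, yaw] about the fixed x, y, z axes, in that order (R = Rz(yaw) Ry(pitch) Rx(roll)).
In Python, from station import robot, fingers, vision, workorder, recognise gives the robot as it stands. Calls block until the motion is done:
- robot.move_to(position, orientation): joint-space move of the TCP to a pose.
- robot.line_to(position, orientation=None, velocity=0.15, f_stop=None): straight line of the TCP; orientation=None keeps the orientation; velocity is the mean speed in m/s. With f_stop (N) it stops when the force on the tool has changed by that much, and returns True; else False.
- robot.move_j(angles): joint-space move.
- fingers.gripper_to(opening, force=None): opening from 0.0 (shut) to 1.0 (fully open); force is the grip in N (None keeps the last); returns when the fingers have stopped.
- robot.pause(seconds).
- robot.inverse_kinematics(position, orientation): joint angles nearest the present ones, or None.
- vision.grab_frame(name): name is "scene" or "top" or "wrist"; returns the picture (400x640x3 uint8, red, green, blue); there is no depth.
- vision.calibration(name): a dict with "mtx" (3x3 intrinsics, pixels), "extrinsics" (4x4, takes a point from world to camera coordinates); the wrist camera has in their place "T_tool_cam" (4x4, takes a point from camera to tool coordinates, whose origin is the TCP and whose axes are the flange's). Camera axes: x right, y up, looking along -z (the intrinsics and any distortion apply to the point x, -y, -z); pixel columns grow to the right and rows downward; lengths in m; the calibration is good to about 2 mm. A picture is of the moment at which its call begins: read the wrist's pose just before it. calibration takes no time and is no camera call.
A pose or a line that the arm cannot do raises robot.PlanningError and nothing moves.
- workorder.close_job(): hands the job in, once; it reports no verdict.
Trained networks look in the newest picture that a camera, given by its name, has taken for a name from the list of things; names that differ only in an ending like _2 or _b are one class to them, and where a whole thing is asked for, a point or a joint stands for the part that bears it (a point fixed in the world has none). Each returns a list of dicts, best first, with "p" (0 to 1); they miss things now and then, are a little off and sometimes report something else, mostly with a low value. They report only what shows in the picture. A call takes as long as a camera call. They do not tell look-alikes from the thing itself.
- recognise(label, camera): "rect" ([centre column, centre row, width, height] in pixels, round what is visible of it).
Readings, each from a call of its own:
- robot.current_time_s(): time.
- robot.current_joint_positions(): joint angles.
- robot.current_dq(): joint speeds.
- robot.current_joint_torque(): joint torques, N m.
- robot.current_tool_pos(): TCP position.
- robot.current_eef_rot(): TCP orientation.
- robot.current_contact_force(): force on the tool from outside, world axes, zero at the start.
- robot.current_torque(): the same for the moment, N m.
- robot.current_finger_gap(): opening from 0.0 (shut) to 1.0 (fully open).
Only numpy, scipy, OpenCV 4.12 (cv2) and the standard library are available. Lean on these libraries where they do the work, as an engineer would, in place of code of your own. Each camera call takes 0.05 s, during which the arm holds its last target.

## Working session

There is one attempt and no reset: what is moved stays moved. The work goes in short steps, each a Python script; the robot and the scene stay as the last script left them, time stands still between calls to the robot, and variables do not carry over. Pictures are saved under pics/ and viewed, and the job is handed in when it is done.

```bash
ls; mkdir -p pics
python3 - <<'E'
from station import robot, fingers, vision, workorder, recognise
import cv2
for n in ["scene","top","wrist"]:
    im=vision.grab_frame(n); cv2.imwrite(f"pics/{n}0.png",im[:,:,::-1])
    for l in ["rack","reel","flux_jar","small_reel","screwdriver"]:
        print(n,l,[(round(d["p"],2),[round(v) for v in d["rect"]]) for d in recognise(l,n)])
    c=vision.calibration(n); print({k:(v.round(4).tolist() if hasattr(v,'round') else v) for k,v in c.items()})
print(robot.current_time_s(),robot.current_tool_pos(),robot.current_eef_rot(),robot.tip_reach)
E
```

```text
pics
scene rack [(0.78, [281, 245, 44, 132])]
scene reel [(0.89, [339, 188, 24, 24]), (0.72, [237, 196, 34, 32]), (0.64, [212, 169, 26, 24])]
scene flux_jar [(0.75, [350, 247, 26, 30])]
scene small_reel [(0.98, [219, 233, 28, 31])]
scene screwdriver [(0.62, [380, 229, 14, 53])]
{'mtx': [[472.9828, 0.0, 319.2323], [0.0, 472.9828, 204.2886], [0.0, 0.0, 1.0]], 'extrinsics': [[0.081, 0.9965, 0.0206, -0.1356], [-0.5911, 0.0314, 0.806, 0.259], [0.8026, -0.0775, 0.5915, -1.4549], [0.0, 0.0, 0.0, 1.0]]}
top rack [(0.68, [368, 205, 40, 176])]
top reel [(0.87, [311, 260, 25, 32]), (0.7, [453, 315, 35, 32]), (0.66, [418, 257, 32, 36]), (0.64, [367, 245, 27, 26])]
top flux_jar [(0.79, [312, 177, 25, 23])]
top small_reel [(0.96, [432, 202, 25, 22])]
top screwdriver [(0.78, [271, 200, 24, 68])]
{'mtx': [[499.4187, 0.0, 328.7113], [0.0, 499.4187, 211.8741], [0.0, 0.0, 1.0]], 'extrinsics': [[0.0151, -0.9999, 0.0065, 0.0946], [0.9833, 0.016, 0.181, -0.5327], [-0.1811, 0.0036, 0.9835, -1.0216], [0.0, 0.0, 0.0, 1.0]]}
wrist rack []
wrist reel []
wrist flux_jar []
wrist small_reel []
wrist screwdriver []
{'mtx': [[330.4064, 0.0, 323.6826], [0.0, 330.4064, 201.0], [0.0, 0.0, 1.0]], 'T_tool_cam': [[-0.0005, 0.962, 0.2731, 0.0696], [1.0, 0.0007, -0.0005, 0.0005], [-0.0007, 0.2731, -0.962, -0.1249], [0.0, 0.0, 0.0, 1.0]]}
0.9 [0.12205122 0.5362991  0.24832305] [1.79996681e+02 2.39973225e-03 1.67180661e+02] 0.017
```

View pics/scene0.png

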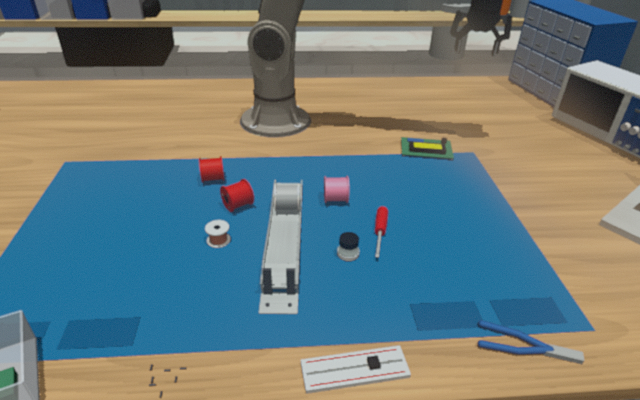

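View pics/top0.png

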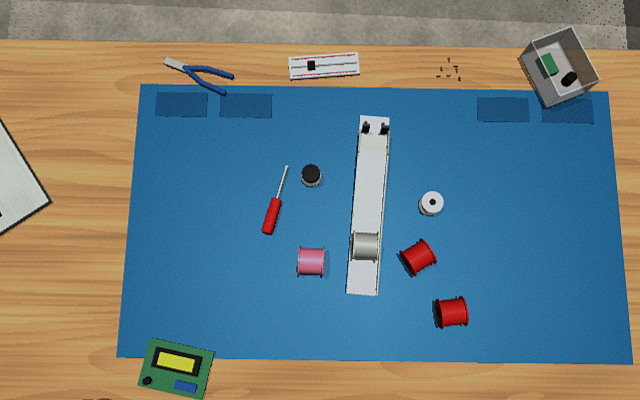

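Run:
```python
import cv2
im=cv2.imread("pics/top0.png"); cv2.imwrite("pics/top0c.png",cv2.resize(im[100:350,240:490],None,fx=2.4,fy=2.4,interpolation=cv2.INTER_CUBIC))
im=cv2.imread("pics/scene0.png"); cv2.imwrite("pics/scene0c.png",cv2.resize(im[140:330,190:410],None,fx=3,fy=3,interpolation=cv2.INTER_CUBIC))
```

```text
(no output)
```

View pics/top0c.png

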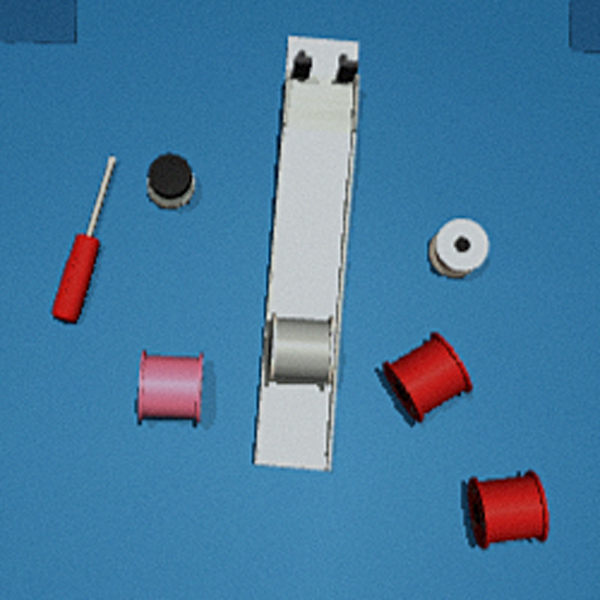

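View pics/scene0c.png

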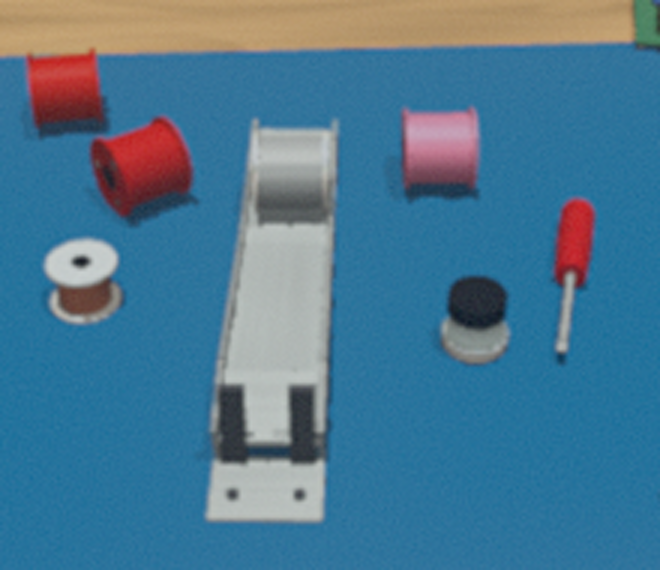

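The reel candidates in the top picture are grey (365,246), pink (311,261), red (418,257) and red (453,315). The target is the grey reel with white flanges, lying in the track at the foot, and the crop confirms it. Next I fit the rack pose.

```bash
cat > h.py <<'E'
import numpy as np, cv2
from station import robot, fingers, vision, workorder, recognise
F=np.diag([1,-1,-1.])
def cam(n):
    c=vision.calibration(n)
    if n=="wrist":
        from scipy.spatial.transform import Rotation as R
        T=np.eye(4);T[:3,:3]=R.from_euler('xyz',robot.current_eef_rot(),degrees=True).as_matrix();T[:3,3]=robot.current_tool_pos()
        E=np.linalg.inv(T@c["T_tool_cam"])
    else: E=c["extrinsics"]
    return c["mtx"],E
def proj(P,K,E):
    P=np.atleast_2d(P);q=(P@E[:3,:3].T+E[:3,3])@F; q=q@K.T; return q[:,:2]/q[:,2:]
def ray(uv,z,K,E):
    d=np.linalg.solve(K,[uv[0],uv[1],1.])@F; R=E[:3,:3];o=-R.T@E[:3,3];d=R.T@d
    return o+d*(z-o[2])/d[2]
def rackpts(pts,x,y,yaw):
    c,s=np.cos(yaw),np.sin(yaw);pts=np.atleast_2d(pts)
    return np.c_[x+c*pts[:,0]-s*pts[:,1],y+s*pts[:,0]+c*pts[:,1],pts[:,2]]
def deck(x):
    return .006 if x<-.07 else (.006+(x+.07)*np.tan(np.radians(8)) if x<.09 else .0285-(x-.09)*np.tan(np.radians(6)))
E
python3 - <<'E'
from h import *
from scipy.optimize import least_squares
K,E=cam("top"); K2,E2=cam("scene")
t=lambda a,b:(240+a/2.4,100+b/2.4); s=lambda a,b:(190+a/3,140+b/3)
fm=ray(t(292,467),.006,K,E); pm=ray(t(326,54),.066,K,E); print("foot",fm,"posts",pm, pm-fm, np.degrees(np.arctan2(*(pm-fm)[1::-1])))
for u in [(255,465),(330,470)]: print(ray(t(*u),.006,K,E))
# scene: post tops at z .066
a,b=ray(s(232,386),.066,K2,E2),ray(s(303,386),.066,K2,E2); print("scene posts",a,b,np.linalg.norm(a-b))
r=ray(t(301,350),.037+.02,K,E); print("reel top guess",r)
E
```

```text
foot [0.35823268 0.02876589 0.006     ] posts [0.72764579 0.00331035 0.066     ] [ 0.36941311 -0.02545554  0.06      ] -3.941909916525057
[0.35950556 0.06213822 0.006     ]
[ 0.35608462 -0.00549917  0.006     ]
scene posts [ 0.72007272 -0.01594832  0.066     ] [0.72257096 0.02578869 0.066     ] 0.04181171759375773
reel top guess [0.45837243 0.02484263 0.057     ]
```

```bash
cat >> h.py <<'E'
X,Y,YAW=0.5772,0.0142,np.radians(-3.9)
OR=[180,0,180-3.9]
def W(x,z,y=0): return rackpts([[x,y,z]],X,Y,YAW)[0]
def outline(im,K,E,axle=None):
    im=im.copy()
    def line(P,c):
        p=proj(rackpts(P,X,Y,YAW),K,E)
        cv2.polylines(im,[np.round(p*16).astype(int).reshape(-1,1,2)],False,c,1,cv2.LINE_AA,4)
    for y in (-.031,.031): line([[x,y,deck(x)+.010] for x in (-.22,-.07,.09,.141)],(0,255,0))
    for x in (-.22,-.07,.09): line([[x,y,deck(x)] for y in (-.031,.031)],(255,255,0))
    for y in (-.021,.021): line([[.141,y-.008,.03],[.141,y-.008,.066],[.141,y+.008,.066],[.141,y+.008,.03]],(255,0,0))
    if axle:
        th=np.linspace(0,2*np.pi,40)
        for y in (-.027,.027): line(np.c_[axle[0]+.031*np.cos(th),0*th+y,axle[1]+.031*np.sin(th)],(255,0,255))
    return im
E
python3 - <<'E'
from h import *
p=W(-.18,.2)
print(p,robot.inverse_kinematics(p,OR))
robot.move_to(p,OR); fingers.gripper_to(0.1,20)
print(robot.current_time_s(),robot.current_joint_positions(),robot.current_tool_pos(),robot.current_finger_gap())
for n in ["wrist","top"]:
    K,E=cam(n); im=vision.grab_frame(n); o=outline(im,K,E,(-.12,.037)); 
    if n=="top": o=cv2.resize(o[100:320,300:460],None,fx=2.7,fy=2.7)
    cv2.imwrite(f"pics/{n}1.png",o[:,:,::-1]); cv2.imwrite(f"pics/{n}1raw.png",im[:,:,::-1])
K,E=cam("top"); im=cv2.imread("pics/top0.png")[:,:,::-1].copy(); o=cv2.resize(im,None,fx=4,fy=4,interpolation=cv2.INTER_CUBIC); K4=K.copy();K4[:2]*=4
o=outline(o,K4,E,(-.12,.037))[440:1220,1280:1800]; cv2.imwrite("pics/top0o.png",cv2.resize(o,None,fx=.75,fy=.75)[:,:,::-1])
E
```

```text
[0.39761683 0.02644275 0.2       ] [-48.25878311   1.43631586  43.33795613 113.70262007  -1.08534427
  65.25652618  81.62450825]
3.7 [-48.25593728   1.43467622  43.33862721 113.70266181  -1.08442061
  65.25569496  81.62383853] [0.39762457 0.0264148  0.20000795] 0.098974893026888
```

View pics/wrist1.png

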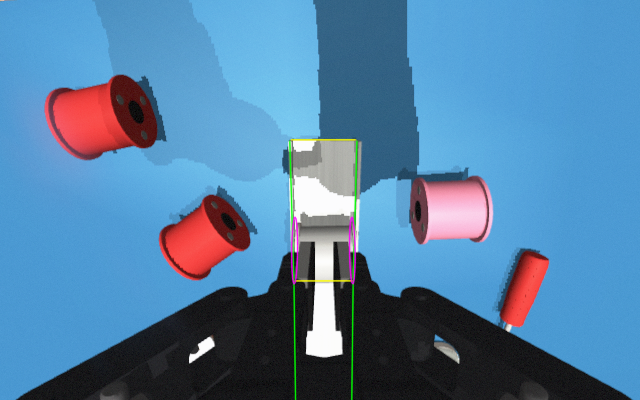

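View pics/top0o.png

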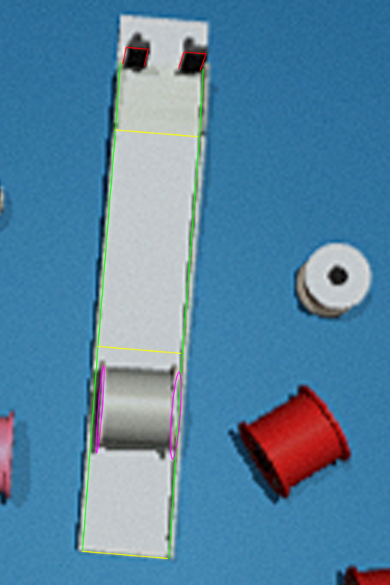

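The overlay agrees with the picture: reel axle at rack x ≈ -0.119 and on the centre line to about 1 mm. Next I lower the fingers behind the reel and check.

Run:
```python
from h import *
for x,z in [(-.1,.048),(0,.06),(.06,.067),(.072,.066)]: print(robot.inverse_kinematics(W(x,z),OR))
robot.line_to(W(-.18,.040),OR,velocity=.1,f_stop=8)
print(robot.current_time_s(),robot.current_tool_pos(),robot.current_contact_force())
for n in ["wrist","top","scene"]:
    im=vision.grab_frame(n); 
    if n=="top": im=cv2.resize(im[100:320,300:460],None,fx=2.7,fy=2.7)
    if n=="scene": im=cv2.resize(im[100:320,180:400],None,fx=2.7,fy=2.7)
    cv2.imwrite(f"pics/{n}2.png",im[:,:,::-1])
```

```text
[-39.09054662  27.54693218  44.40779302 113.40716293 -25.37160246
  49.0485825  105.2496396 ]
[-37.84596889  40.05800114  52.02350583  97.29868525 -35.5886292
  60.65698802 112.01455527]
[-34.9057052   46.9199124   54.62735309  86.49563811 -40.08705796
  67.64880979 112.83583366]
[-33.83124921  48.06198569  54.24999899  84.29814077 -40.44594972
  68.52747864 112.47146737]
5.55 [0.39812714 0.02655443 0.04044354] [-0.05311414 -0.03110988 -0.65354443]
```

View pics/wrist2.png

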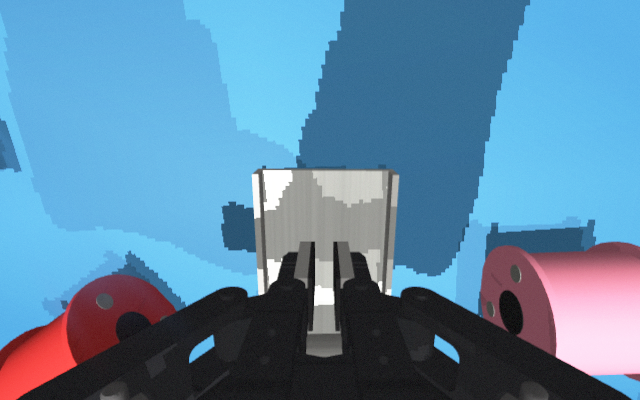

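View pics/scene2.png

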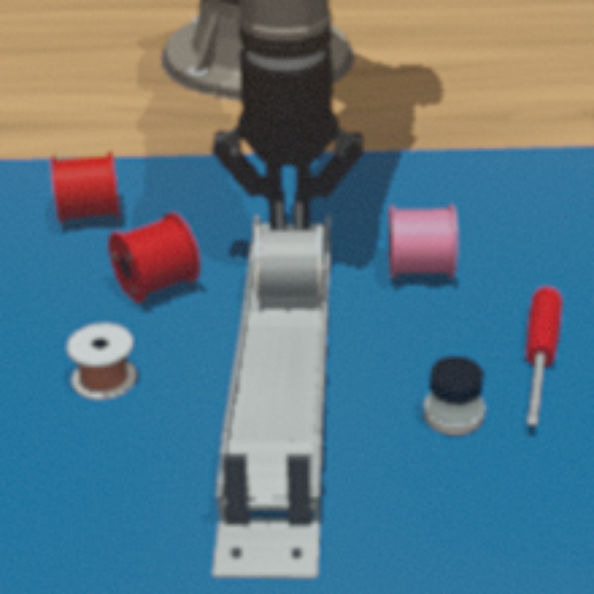

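Run:
```python
from h import *
K,E=cam("top");t=lambda a,b:(240+a/2.4,100+b/2.4)
c,s=np.cos(YAW),np.sin(YAW)
for n,u,z in [("red near edge low",(383,368),.03),("red top",(415,345),.062),("pink edge",(203,385),.05),("jar edge",(192,180),.045),("small edge",(432,245),.036)]:
    p=ray(t(*u),z,K,E)-[X,Y,0]; print(n,(c*p[0]+s*p[1]).round(3),(-s*p[0]+c*p[1]).round(3))
# wrist view: knuckle widths at height; scene view
K2,E2=cam("scene")
for u in [(220,145),(360,145),(262,195),(318,195)]:
    px=(180+u[0]/2.7,100+u[1]/2.7)
    # intersect with vertical plane rack x=-.18
    d=np.linalg.solve(K2,[*px,1.])@F;R=E2[:3,:3];o=-R.T@E2[:3,3];d=R.T@d
    q=o+d*(.398-o[0])/d[0]; print(u,q.round(3))
```

```text
red near edge low -0.126 -0.074
red top -0.107 -0.096
pink edge -0.156 0.085
jar edge 0.028 0.111
small edge -0.011 -0.111
(220, 145) [ 0.398 -0.029  0.113]
(360, 145) [0.398 0.088 0.11 ]
(262, 195) [0.398 0.004 0.063]
(318, 195) [0.398 0.052 0.061]
```

Every neighbour is more than 70 mm off the centre line. The gripper reaches ±60 mm there, so the path is clear. Next is one slow continuous push.

Run:
```python
from h import *
# creep into contact and a bit on
print(robot.line_to(W(-.150,.0425),OR,velocity=.03))
print(robot.current_time_s(),robot.current_tool_pos(),robot.current_contact_force())
im=vision.grab_frame("top"); cv2.imwrite("pics/top3.png",cv2.resize(im[100:320,300:460],None,fx=2.7,fy=2.7)[:,:,::-1])
print(robot.line_to(W(.058,.067),OR,velocity=.04,f_stop=25))
print(robot.current_time_s(),robot.current_tool_pos(),robot.current_contact_force())
for n in ["top","scene","wrist"]:
    im=vision.grab_frame(n)
    if n=="top": im=cv2.resize(im[100:320,300:460],None,fx=2.7,fy=2.7)
    if n=="scene": im=cv2.resize(im[100:320,180:400],None,fx=2.7,fy=2.7)
    cv2.imwrite(f"pics/{n}4.png",im[:,:,::-1])
```

```text
False
6.85 [0.42727167 0.0244244  0.04242146] [ 0.20796423 -0.10968438 -0.46826934]
False
12.2833 [0.6350177  0.01027408 0.06696677] [ 0.61618569 -0.00501417  0.4497225 ]
```

View pics/scene4.png

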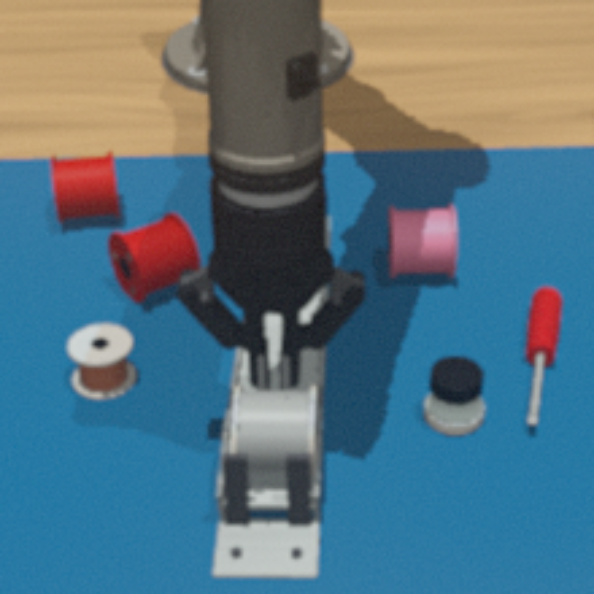

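View pics/wrist4.png

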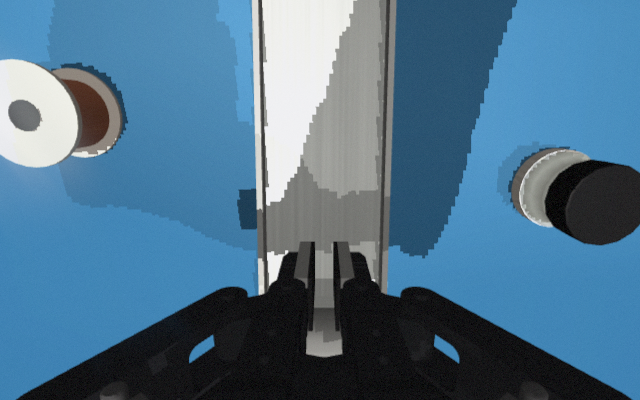

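The reel is over the crest and close to the posts. I follow it gently up to the seated place, then back off and check.

Run:
```python
from h import *
print(robot.line_to(W(.0725,.066),OR,velocity=.015,f_stop=2.5))
c,s=np.cos(YAW),np.sin(YAW)
p=robot.current_tool_pos(); print("tcp rack x",c*(p[0]-X)+s*(p[1]-Y),robot.current_contact_force())
robot.pause(.4)
robot.line_to(W(.055,.068),OR,velocity=.02); robot.pause(.3)
robot.line_to(W(-.02,.10),OR,velocity=.12)
robot.line_to(W(-.12,.22),OR,velocity=.15); robot.pause(.5)
print(robot.current_time_s(),robot.current_contact_force())
for n,l in [("top",(110,110,330,430)),("scene",(200,230,240,340))]:
    K,E=cam(n);im=vision.grab_frame(n);print([(round(d["p"],2),np.round(d["rect"],1).tolist()) for d in recognise("reel",n)])
    cv2.imwrite(f"pics/{n}5raw.png",im[:,:,::-1])
    K4=K.copy();K4[:2]*=5; o=cv2.resize(im,None,fx=5,fy=5,interpolation=cv2.INTER_CUBIC)
    q=outline(o,K4,E,(.110,.057)); r0,r1,c0,c1=(100,190,320,420) if n=="top" else (210,320,230,330)
    both=np.hstack([a[r0*5:r1*5,c0*5:c1*5] for a in (o,q)]); both=cv2.resize(both,None,fx=.8,fy=.8)
    cv2.imwrite(f"pics/{n}5.png",both[:,:,::-1])
```

```text
False
tcp rack x 0.07240693019959538 [ 0.60987745 -0.52783876 -0.42632657]
17.8083 [ 0.45238975 -0.4300165  -0.98385181]
[(0.95, [374.1, 139.4, 28.9, 24.0]), (0.85, [311.6, 262.1, 26.7, 28.7]), (0.69, [460.4, 311.4, 22.9, 27.9])]
[(0.91, [281.4, 261.1, 33.7, 36.0]), (0.86, [212.5, 169.2, 21.4, 23.3]), (0.74, [337.0, 189.2, 24.4, 24.4]), (0.65, [238.7, 194.8, 33.0, 29.1])]
```

View pics/top5.png

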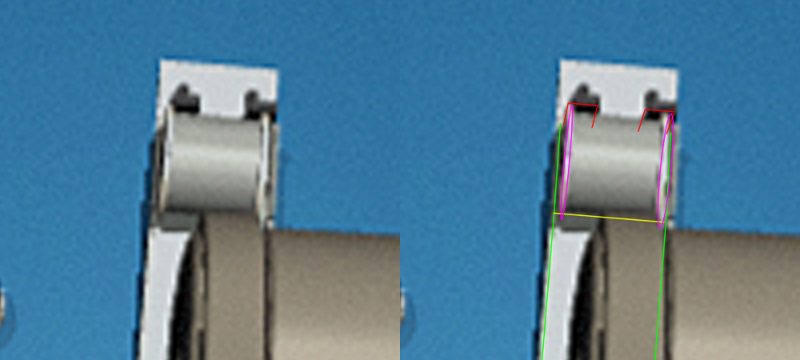

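View pics/scene5.png

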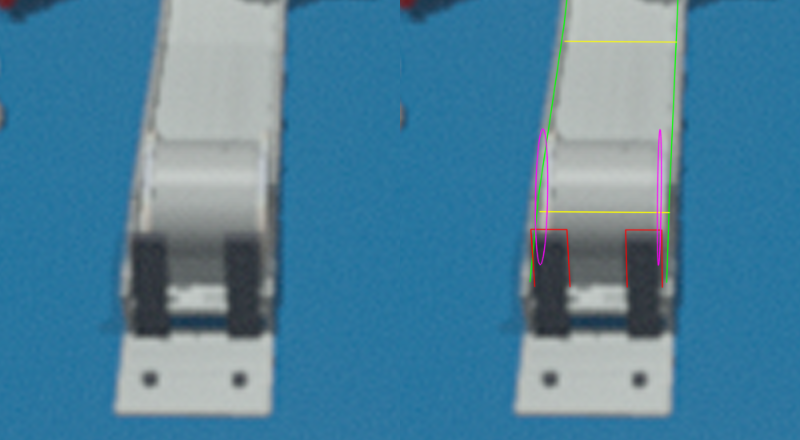

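View pics/scene5raw.png

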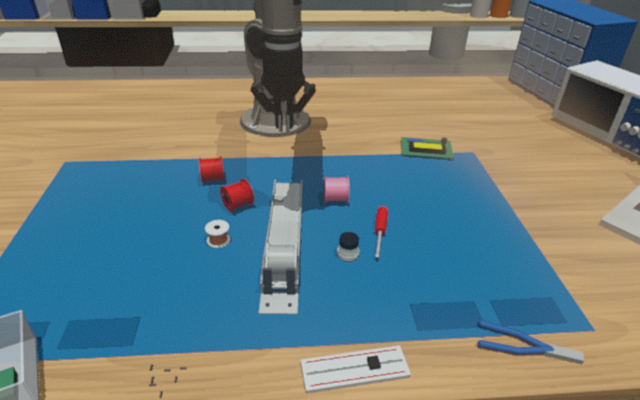

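Run:
```python
from station import *
workorder.close_job(); print(robot.current_time_s())
```

```text
the job is handed in; nothing more can be done
the job is handed in; nothing more can be done
```

The grey reel is home against the two stop posts, and I handed the job in at about 18 s of the 42 s allowed.

- **Push:** I pushed the reel up the ramp with nearly shut fingertips against its pack, in one slow line at about 0.04 m/s. It went over the crest, and I followed it gently to the seated place. Then I backed straight off and pulled the arm clear.
- **Position:** In the last top and scene pictures the reel lies square in the track, touching both posts. It matches the model of the seated reel to within about 2 to 3 mm, and the posts in the model are off by a similar amount, so I put that down to calibration.
- **Bystanders:** The jar, small reel, screwdriver and the red and pink look-alikes show no visible move. I judged this by eye, without measuring their positions again.
- **Forces:** Force readings at my stops stayed near 1 N. The final follow-up stroke did not trip its 2.5 N stop, so I did not feel the reel bear on the posts. That it is seated rests on the pictures alone.

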